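Snap the spray cap onto the jug rinser and hold its valve down

ROBOT

A 6-joint arm with a two-finger parallel gripper is mounted at the origin on the work surface. World frame = base frame: x ahead of the robot, y to its left, z up, the work surface at z = 0. Lengths are in m, angles in degrees, forces in N, time in s.
With the tool pointing down it reaches from about 0.25 to 0.725 m from the base axis. Payload 9.7 kg.
Tool frame: the origin (TCP) lies where the fingers leave the gripper's body, on its centre line; the fingertips stand 73 mm ahead of it and the grasp point (between the pads) lies 54 mm ahead of it; y points along the fingers, x is the direction in which the jaws open and shut, and the axes are right-handed (so a half turn about y gives the same grasp; the last joint's range is limited). The gripper opens to 85 mm and grips with 20 to 120 N. Pads are 22 mm wide; open, the fingers measure 114 mm over their backs; the gripper's body (76 mm by 85 mm) begins 54 mm behind the grasp point. The pads swing forward as they close: fully open they stand 13 mm farther back than shut.
Start: joints at [-69.557, 4.979, 10.078, 95.1, 0, 90], TCP at [0.192, -0.515, 0.304] pointing down, gripper open.
Joint ranges: [-179.16, 179.16], [-48.56, 103.87], [-65.8, 70.77], [-126.05, 130.52], [-82.76, 87.17], [-180, 180]. Speed limits (degrees/s): [127.2, 127.2, 147.25, 180, 180, 180].

INTERFACE

Orientations are given as [roll, pitch, yaw] about the fixed x, y, z axes, in that order (R = Rz(yaw) Ry(pitch) Rx(roll)).
In Python, from workcell import sensors, imaging, bot, models gives the robot as it stands.
- The arm moves only by the tool arm_command, never from a script. Its argument "rows" is one flat list of numbers, 7 for each row, row after row: the shift along the tool's x, y, z in cm, then the turn, a rotation vector about the tool's x, y, z in degrees, then the gripper's target within -1 to 1 (fully open at 1, half-way at 0, shut at -1). A call has 1 to 12 rows; each row is the pose to reach, as a shift and turn from the pose commanded when the call began, along the tool's axes at that moment; what a row does not reach only later rows make up. A row lasts 1/12 s, in which the tool goes at most 41.7 mm and 7.16 degrees, less where a joint would pass 70% of its speed; a pose out of reach is approached as far as the arm can. A call with a gripper value outside its range is refused whole. The fingers move at their own pace and stop on an object; "force" is the grip in N (left out, the last holds). Time passes only in rows, so rows that repeat a pose let the fingers close. It gives the time, the measured TCP pose, the force and the opening at its end, in the units of the state.
- sensors.get_obs(): the state, without advancing time (a new reading comes with each control period).
- imaging.camera(name): name is "scene" or "top" or "wrist"; returns a dict with "pixels" (420x560x3 uint8, blue, green, red), "z_map" (420x560 float32, m along the optical axis (not along the pixel's ray), 0 where there is no reading), "camera_matrix" (3x3 intrinsics, pixels), "D" ([k1, k2, p1, p2, k3] as OpenCV has them; the pictures are not rectified), "world_from_camera" (4x4, takes a point from camera to world coordinates). Camera axes: x right, y up, looking along -z (the intrinsics and any distortion apply to the point x, -y, -z); pixel columns grow to the right and rows downward; lengths in m; the calibration is good to about 2 mm. A picture is of the moment at which its call begins.
- bot.job_done(): hands the job in, once; it reports no verdict.
Trained networks look in the newest picture that a camera, given by its name, has taken for a name from the list of things; names that differ only in an ending like _2 or _b are one class to them, and where a whole thing is asked for, a point or a joint stands for the part that bears it (a point fixed in the world has none). Each returns a list of dicts, best first, with "conf" (0 to 1); they miss things now and then, are a little off and sometimes report something else, mostly with a low value. They report only what shows in the picture. A call takes as long as a camera call. They do not tell look-alikes from the thing itself.
- models.search_frame(thing, camera): "extent" ([centre column, centre row, width, height] in pixels, round what is visible of it).
- models.spot_point(thing, camera): "location" ([column, row] in pixels: a listed point, or the origin of a listed thing).
The state is a dict: "time": time; "q": joint angles; "qd": joint speeds; "joint_efforts": joint torques, N m; "ee_pos": TCP position; "tcp_rot": TCP orientation; "wrist_force": force on the tool from outside, world axes, zero at the start; "torque": the same for the moment, N m; "opening": finger opening in m.
Only numpy, scipy, OpenCV 4.12 (cv2) and the standard library are available. Lean on these libraries where they do the work, as an engineer would, in place of code of your own. Each camera call takes 0.05 s, during which the arm holds its last target.

TASK

Take the spray cap (the tallest part, a narrow round cap with a thick stem) from its compartment in the parts tray and press it onto the stud of the jug rinser until it clicks; do not stop at the click, but keep pressing until the sprung ring under the cap is fully down. Finish like that, with the gripper still on the cap and holding the ring down, and leave the other tray parts, the cup, the brush and the things on the rack where they are.

Things in the scene. Friction and masses are not known exactly. Their poses are not given: they have to be found in the camera images.
- rinser: jug rinser, fixed: square steel drip tray 150 x 150 mm, 24 mm high, an upright stud in its middle. Origin: centre of its underside. A cap lowered on the stud meets the stud's sprung balls with its underside 6.5 mm below stud_top; pushing its lip over them takes 6 to 11 N and is over (click, force drops) at 13 mm; at 16 mm the underside meets the valve ring, at 22 mm the ring is at its stop.
- stud_top (a point): top of the rinser's stud, on its axis, 52 mm above the worktop. The stud is round, 12 mm in diameter, tapering to 5 mm over its top 6 mm. Four small sprung steel balls stick out of it all round to 20 mm across, their centres 10 mm below this point.
- valve_ring (a joint): sprung grey valve ring round the stud, 44 mm in diameter, top 36 mm above the worktop (16 mm below stud_top) when up. Value: how far it is pushed straight down, m: 0 up, 0.006 at its stop. It begins to move at about 4 N and takes about 10 N to hold at the stop.
- cap_centre (a point): the spray cap: black plastic, round, 58 mm high, open below: skirt 34 mm across, 28 mm high, above it a plain round stem 20 mm across, 30 mm long, to grip. The bore, 25 mm deep, has a lip at its mouth (16 mm inside, 3 mm high). Upright in a compartment of the tray; about 50 g. Point: on its axis, half-way up (29 mm above its underside); z along the stem. Yaw does not matter.
- tray: plywood parts tray, fixed, 100 x 270 mm, 20 mm high, floor and walls 4 mm, in a row of three compartments along its y (each about 92 x 85 mm). Origin: centre of its underside.
- wide_plug: other part in the tray, not needed: black plastic, a flat disc of 52 mm diameter, 10 mm thick, with a thin stem of 16 mm diameter, 42 mm high in all. Origin: underside.
- gasket: other part in the tray, not needed: flat rubber ring 58 mm outside, 40 mm inside, 9 mm thick. Origin: underside.
- cup: white porcelain espresso cup, 66 mm across, 60 mm high, with a handle, standing between tray and rinser, nearer the robot. Origin: underside.
- basket_a: steel filter basket, 69 mm across, 25 mm high, on the drying rack (wood, 110 x 280 mm, dowels up to 78 mm above the worktop) at the far side. Origin: underside.
- basket_b: the second filter basket on the rack, the same.
- disc: steel backflush disc, 58 mm across, 6 mm thick, on edge in the rack's middle slot. Origin: its lowest point.
- brush: cleaning brush, 180 mm, lying on the worktop to the right of the rinser.
- spray_cap: the same spray cap (see cap_centre), origin at the centre of its underside.
There are look-alikes about, which are no part of the job. Leave any yellow look-alike of the rinser alone.

How it is judged (in metres and radians):
On the way, in this order (a step that is already met when the one before it is completed fails the run):
1. the cap is lifted out of the tray (height (world z) of cap_centre above 0.075 m), for 0.1 s.
2. the cap has clicked over the balls of the stud (z of cap_centre in the frame of stud_top below 0.0155 m and horizontal distance between cap_centre and stud_top below 0.005 m).
At the end, for the whole second after the job is handed in: the cap sits clicked on the stud (centre within 5 mm of the stud's axis, at most 11 mm above the stud's top, upright within 0.12 rad), the gripper still touches it with more than 1 N, and the valve ring is held down by more than 4 of its 6 mm through the last second (value of joint valve_ring above 0.004 m and z of cap_centre in the frame of stud_top below 0.011 m and horizontal distance between cap_centre and stud_top below 0.005 m and angle between cap_centre's own z axis and vertical below 0.12 rad and contact force between spray_cap and the fingers above 1 N); the arm keeps its last pose, push and grip.
It fails at once if one of the other parts in the tray is moved by more than 30 mm (distance of any of wide_plug, gasket from where it was at the start of the episode above 0.03 m).
It fails at once if the cup, a basket, the disc or the brush is moved by more than 30 mm (distance of any of cup, basket_a, basket_b, disc, brush from where it was at the start of the episode above 0.03 m).
It also fails if it takes over 51 s, if anything falls off the work surface, if the arm or the gripper's body presses on something with over 40 N, if the wrist force passes 120 N, or if a joint passes its speed limit or range.

## Working session

There is one attempt and no reset: what is moved stays moved. The work goes in short steps, Python scripts to look and compute and a tool call to move; the robot and the scene stay as the last step left them, time stands still between calls to the robot, and variables do not carry over. Pictures are saved under pics/ and viewed, and the job is handed in when it is done.

Besides the shell and the picture viewer there is one more tool, called after "Request:" by a JSON object that holds its "op" and its "data". arm_command: Moves the arm, as the interface text tells. Its arguments: {"type":"object","properties":{"rows":{"type":"array","items":{"type":"number"}},"force":{"type":"number"}},"required":["rows"]}

```bash
ls; mkdir -p pics; cat > h.py <<'E'
import numpy as np, cv2
from workcell import sensors, imaging, bot, models
def snap(n,f):
    c=imaging.camera(n); cv2.imwrite('pics/'+f+'.png',c['pixels']); return c
def w(c,u,v,z=None,d=None):
    K=np.array(c['camera_matrix'],float);D=np.array(c['D'],float);T=np.array(c['world_from_camera'])
    p=cv2.undistortPoints(np.array([[[u,v]]],float),K,D)[0,0]
    r=np.array([p[0],-p[1],-1.])
    if d is not None: return T[:3,:3]@(r*d)+T[:3,3]
    R=T[:3,:3]@r; o=T[:3,3]; return o+R*(z-o[2])/R[2]
def cloud(c):
    K=np.array(c['camera_matrix'],float);D=np.array(c['D'],float);T=np.array(c['world_from_camera'])
    h,wd=c['z_map'].shape
    uv=np.stack(np.meshgrid(np.arange(wd),np.arange(h)),-1).reshape(-1,1,2).astype(float)
    p=cv2.undistortPoints(uv,K,D)[:,0]; d=c['z_map'].reshape(-1,1)
    P=np.c_[p[:,:1]*d,-p[:,1:]*d,-d]@T[:3,:3].T+T[:3,3]
    P[d[:,0]==0]=np.nan
    return P.reshape(h,wd,3)
E
python3 - <<'E'
from h import *
print(sensors.get_obs())
for n in ['scene','top']:
    c=snap(n,n+'0'); print(n,c['world_from_camera'].round(3).tolist())
    for t in ['stud_top','cap_centre','wide_plug','gasket','cup','rinser','tray','brush']:
        for r in models.spot_point(t,n)[:3]:
            u,v=r['location']; i,j=int(round(v)),int(round(u))
            z={'stud_top':.052,'cap_centre':.033}.get(t,.0)
            print(n,t,round(r['conf'],2),np.round(r['location'],1),w(c,u,v,z=z).round(4))
E
```

```text
pics
{'time': 0.0, 'q': array([-6.95579048e+01,  5.01122643e+00,  1.00326852e+01,  9.50994984e+01,
        1.24459993e-03,  9.00005445e+01]), 'qd': array([ 0.07986056,  0.07131095, -0.01650425,  0.1480401 , -0.00706503,
       -0.05627999]), 'joint_efforts': array([-3.77002332e-03, -5.20387924e+01,  4.64802432e+01,  1.64225459e-02,
       -1.71586371e-04,  7.21016505e-06]), 'ee_pos': array([ 0.19204851, -0.51523068,  0.30316595]), 'tcp_rot': array([-8.99987561e+01,  7.80396383e-02, -6.95584493e+01]), 'wrist_force': array([ 0.02486434, -0.64745648,  0.80694455]), 'torque': array([ 0.03459961, -0.00601563,  0.02455029]), 'opening': 0.08567315550223623}
scene [[-0.618, -0.505, 0.603, 1.204], [0.786, -0.397, 0.474, 0.409], [-0.0, 0.767, 0.642, 0.81], [0.0, 0.0, 0.0, 1.0]]
scene stud_top 0.93 [140.3 159.8] [ 0.5476 -0.6001  0.052 ]
scene stud_top 0.92 [259.2 214.3] [ 0.5231 -0.1735  0.052 ]
scene stud_top 0.69 [261.3 141.2] [ 0.2522 -0.3889  0.052 ]
scene cap_centre 0.87 [430.9 307.6] [0.517  0.2826 0.033 ]
scene wide_plug 0.59 [358.1 277.6] [0.5096 0.1089 0.    ]
scene gasket 0.75 [392.2
[... 566 characters left out ...]
[361.2 294.7] [ 0.258  -0.3771  0.052 ]
top stud_top 0.96 [430.6 198.2] [ 0.5468 -0.6029  0.052 ]
top cap_centre 0.6 [146.  212.5] [0.5175 0.2732 0.033 ]
top cap_centre 0.28 [173.5 218.1] [0.4988 0.1879 0.033 ]
top wide_plug 0.73 [199.8 216.5] [0.5088 0.1126 0.    ]
top gasket 0.44 [169.9 221.6] [0.4937 0.2063 0.    ]
top cup 0.95 [242.9 250.3] [ 0.4001 -0.0234  0.    ]
top rinser 0.94 [424.2 204.2] [ 0.5389 -0.5977  0.    ]
top rinser 0.84 [289.8 214.8] [ 0.5104 -0.1712  0.    ]
top rinser 0.63 [359.8 296.5] [ 0.2536 -0.381   0.    ]
top tray 0.75 [169.7 212.3] [0.5235 0.2078 0.    ]
top tray 0.44 [287.9 211.7] [ 0.5205 -0.1654  0.    ]
top brush 0.87 [367.5 217.5] [ 0.4985 -0.416   0.    ]
```

View pics/scene0.png

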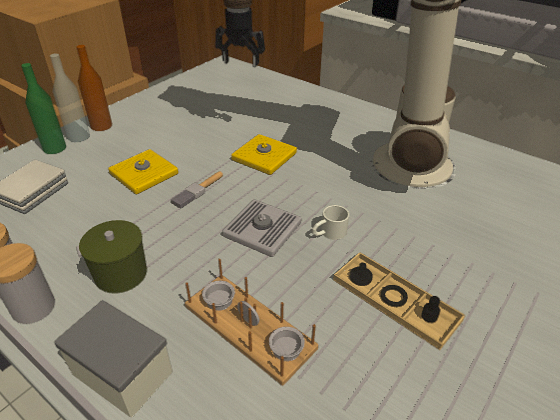

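View pics/top0.png

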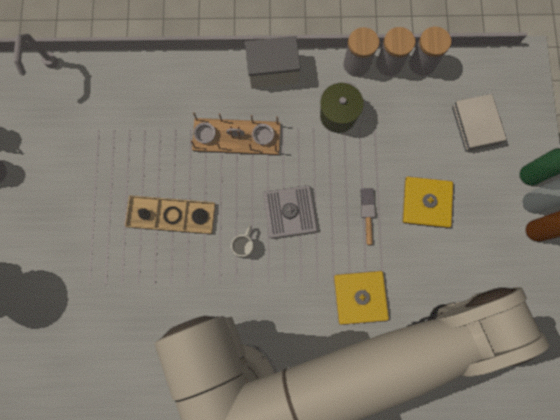

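The scene view shows the steel rinser at (262,222), with two yellow look-alikes at (143,170) and (264,153). The cap stands in the tray's near compartment at (431,308), with the gasket at (393,296) and the plug at (360,273). The top view agrees: rinser at (290,211), cap at (146,213), cup at (243,245). Next I'll measure with depth.

```bash
python3 - <<'E'
from h import *
for n in ['scene','top']:
    c=imaging.camera(n); P=cloud(c)
    def sel(name,x0,x1,y0,y1,z0,z1):
        m=(P[...,0]>x0)&(P[...,0]<x1)&(P[...,1]>y0)&(P[...,1]<y1)&(P[...,2]>z0)&(P[...,2]<z1)
        q=P[m]
        if len(q): print(n,name,len(q),'mean',q.mean(0).round(4),'min',q.min(0).round(4),'max',q.max(0).round(4))
    sel('table',.4,.7,.05,.1,-.02,.02)
    sel('captop',.46,.58,.24,.33,.05,.08)
    sel('capall',.46,.58,.24,.33,.025,.05)
    sel('stud',.47,.57,-.21,-.12,.04,.07)
    sel('ring',.47,.57,-.21,-.12,.031,.04)
    sel('rinser',.4,.62,-.27,-.07,.017,.03)
    sel('cup',.35,.45,-.08,.05,.03,.07)
    sel('tray',.44,.6,.05,.36,.013,.023)
E
```

```text
scene table 2084 mean [0.5684 0.0749 0.0017] min [ 0.4001  0.0501 -0.0055] max [0.6999 0.1    0.02  ]
scene captop 90 mean [0.5188 0.285  0.0585] min [0.5057 0.2749 0.0501] max [0.526  0.2946 0.0641]
scene capall 169 mean [0.523  0.2864 0.034 ] min [0.5037 0.268  0.0251] max [0.5347 0.3015 0.0497]
scene stud 35 mean [ 0.5222 -0.1667  0.0459] min [ 0.5107 -0.1765  0.0408] max [ 0.5315 -0.1578  0.0537]
scene ring 135 mean [ 0.5221 -0.166   0.0355] min [ 0.4983 -0.1919  0.031 ] max [ 0.5412 -0.1469  0.0399]
scene rinser 2198 mean [ 0.5271 -0.1623  0.0237] min [ 0.4362 -0.2509  0.017 ] max [ 0.6035 -0.0851  0.0298]
scene cup 513 mean [ 0.412  -0.0212  0.0475] min [ 0.3756 -0.0549  0.0302] max [0.45   0.0113 0.0632]
scene tray 1284 mean [0.5186 0.1997 0.0168] min [0.4539 0.0669 0.013 ] max [0.5779 0.3442 0.0228]
top table 1427 mean [0.5484 0.0747 0.0024] min [ 0.4014  0.05   -0.0112] max [0.6999 0.1    0.02  ]
top captop 41 mean [0.5151 0.2806 0.0617] min [0.5066 0.2717 0.0501] max [0.5267 0.2894 0.0706]
top capall 71 mean [0.5113 0.2771 0.0335] min [0.4697 0.2544 0.0252] max [0.5677 0.3099 0.0497]
top stud 44 mean [ 0.5175 -0.1704  0.0452] min [ 0.4983 -0.1895  0.0401] max [ 0.5369 -0.1528  0.0562]
top ring 146 mean [ 0.5186 -0.1688  0.0351] min [ 0.4702 -0.2087  0.031 ] max [ 0.5699 -0.1214  0.04  ]
top rinser 1925 mean [ 0.5174 -0.1701  0.0246] min [ 0.4374 -0.2515  0.017 ] max [ 0.6014 -0.0878  0.03  ]
top cup 152 mean [ 0.4116 -0.0247  0.0544] min [ 0.3762 -0.0568  0.0301] max [0.4494 0.0077 0.0696]
top tray 623 mean [0.5129 0.1862 0.0177] min [0.4526 0.0653 0.013 ] max [0.5781 0.3412 0.0229]
```

Request:
{"op": "arm_command", "data": {"rows": [-30,0,30,0,-69.56,0,1,-30,0,30,0,-69.56,0,1,-30,0,30,0,-69.56,0,1,-30,0,30,0,-69.56,0,1,-30,0,30,0,-69.56,0,1,-30,0,30,0,-69.56,0,1,-30,0,30,0,-69.56,0,1,-30,0,30,0,-69.56,0,1,-30,0,30,0,-69.56,0,1,-30,0,30,0,-69.56,0,1,-30,0,30,0,-69.56,0,1,-30,0,30,0,-69.56,0,1], "force": 60}}

```text
time: 2.0
ee_pos: [0.3692, -0.1272, 0.304]
tcp_rot: [-90.0, -0.0, 0.3]
wrist_force: [-1.2, -1.0, -0.2]
opening: 0.0854
```

```bash
python3 - <<'E'
from h import *
c=snap('wrist','w1'); print(c['world_from_camera'].round(3).tolist())
for r in models.spot_point('stud_top','wrist')[:3]:
    print(r, w(c,*r['location'],z=.052).round(4))
print(sensors.get_obs()['ee_pos'],sensors.get_obs()['tcp_rot'])
E
```

```text
[[1.0, -0.005, -0.002, 0.368], [0.006, 0.946, 0.323, -0.043], [0.001, -0.323, 0.946, 0.374], [0.0, 0.0, 0.0, 1.0]]
{'location': [182.0, 375.5], 'conf': 0.87} [ 0.2493 -0.3807  0.052 ]
{'location': [414.5, 222.2], 'conf': 0.66} [ 0.5175 -0.1668  0.052 ]
[ 0.36840245 -0.12950895  0.30394045] [-9.00178356e+01 -3.44457196e-04  3.16175673e-02]
```

View pics/w1.png

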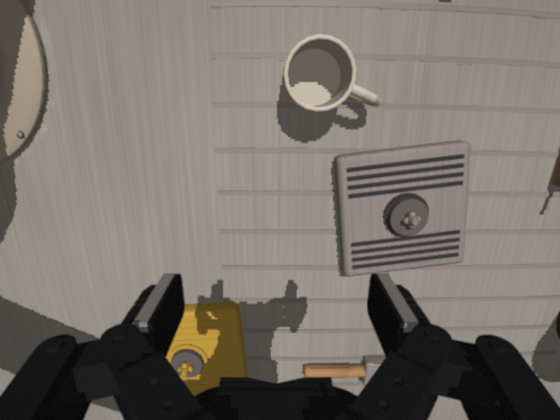

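The wrist view shows the steel rinser's stud near (412,217), the cup at (320,75), and a yellow look-alike at (185,365). I'll zoom in on the stud.

```bash
python3 - <<'E'
import cv2
i=cv2.imread('pics/w1.png')[170:270,350:470]
cv2.imwrite('pics/w1z.png',cv2.resize(i,None,fx=5,fy=5,interpolation=cv2.INTER_NEAREST))
E
```

```text
(no output)
```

View pics/w1z.png

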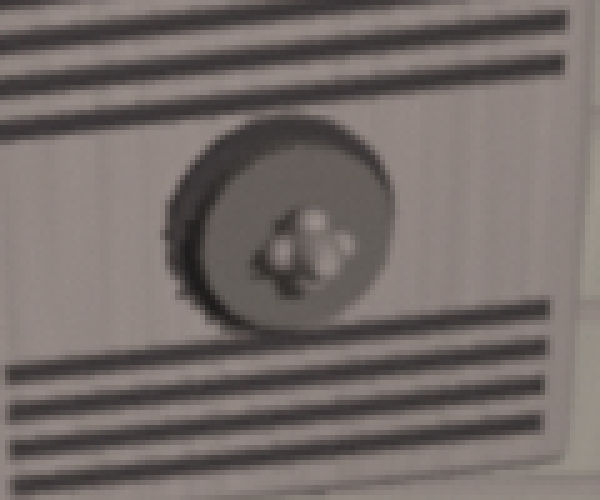

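Request:
{"op": "arm_command", "data": {"rows": [14.8,4.5,35,0,0,0,1,14.8,4.5,35,0,0,0,1,14.8,4.5,35,0,0,0,1,14.8,4.5,35,0,0,0,1,14.8,4.5,35,0,0,0,1,14.8,4.5,35,0,0,0,1,14.8,4.5,35,0,0,0,1,14.8,4.5,35,0,0,0,1,14.8,4.5,35,0,0,0,1,14.8,4.5,35,0,0,0,1,14.8,4.5,35,0,0,0,1,14.8,4.5,35,0,0,0,1]}}

```text
time: 3.1
ee_pos: [0.5169, 0.219, 0.2584]
tcp_rot: [-90.1, 0.1, -0.1]
wrist_force: [-0.2, -1.2, -0.2]
opening: 0.0855
```

In the zoom, the stud's top is at about pixel (414,220) and the ring's top centre at about (409,217.5). Now the cap.

```bash
python3 - <<'E'
from h import *
c=snap('wrist','w2'); print(c['world_from_camera'].round(3).tolist(), sensors.get_obs()['ee_pos'])
for t,z in [('cap_centre',.033),('spray_cap',.004)]:
  for r in models.spot_point(t,'wrist')[:2]:
    print(t,r, w(c,*r['location'],z=z).round(4))
P=cloud(c); u=P[(abs(P[...,0]-.517)<.04)&(abs(P[...,1]-.282)<.035)&(P[...,2]>.055)&(P[...,2]<.075)]
print('stemtop',len(u),u.mean(0),np.median(u,0),u.min(0),u.max(0))
E
```

```text
[[1.0, 0.001, 0.001, 0.516], [-0.001, 0.946, 0.324, 0.303], [-0.001, -0.324, 0.946, 0.329], [0.0, 0.0, 0.0, 1.0]] [0.51671796 0.21862459 0.2589439 ]
cap_centre {'location': [273.4, 121.3], 'conf': 0.78} [0.5142 0.2837 0.033 ]
spray_cap {'location': [274.8, 115.3], 'conf': 0.73} [0.5154 0.2875 0.004 ]
stemtop 477 [0.51518741 0.28565538 0.06214637] [0.51494031 0.28589178 0.062194  ] [0.50532109 0.27642271 0.05658737] [0.52446152 0.29503365 0.0648018 ]
```

View pics/w2.png

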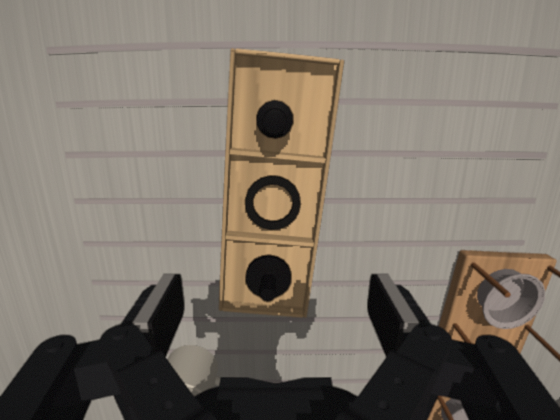

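The cap's round top shows at (274,120), with the gasket at (273,203) and the plug at (268,277). The stem axis is at about (0.515, 0.286) and its top at z = 0.062. The jaws open along x and are clear on both sides, so I'll go down.

Request:
{"op": "arm_command", "data": {"rows": [-0.17,4,6.7,0,0,0,1,-0.17,8,6.7,0,0,0,1,-0.17,10,6.7,0,0,0,1,-0.17,12,6.7,0,0,0,1,-0.17,14,6.7,0,0,0,1,-0.17,15.2,6.7,0,0,0,1,-0.17,15.2,6.7,0,0,0,1,-0.17,15.2,6.7,0,0,0,1,-0.17,15.2,6.7,0,0,0,1]}}

```text
time: 4.0
ee_pos: [0.5155, 0.2873, 0.1089]
tcp_rot: [-89.9, -0.1, -0.0]
wrist_force: [-0.2, 0.1, 0.1]
opening: 0.0855
```

```bash
python3 - <<'E'
from h import *
c=snap('wrist','w3'); o=sensors.get_obs(); print(o['ee_pos'],o['tcp_rot'],o['wrist_force'])
E
```

```text
[0.51557932 0.28750943 0.10900444] [-8.99172133e+01 -1.49305311e-01 -3.59794621e-02] [ 0.04175969  0.04048655 -0.4768116 ]
```

View pics/w3.png

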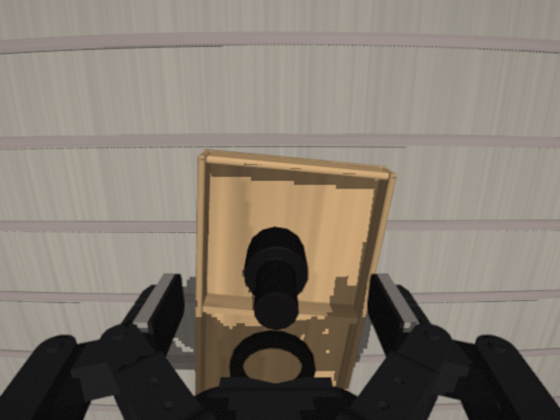

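The stem top is at (276,307), centred between the pads at (165,310) and (387,310). I'll check y, lower about 2 mm and close.

```bash
python3 - <<'E'
from h import *
c=imaging.camera('wrist');P=cloud(c); o=sensors.get_obs()
u=P[(abs(P[...,0]-.515)<.014)&(abs(P[...,1]-.285)<.016)&(P[...,2]>.0595)&(P[...,2]<.066)]
print(len(u),np.median(u,0),u.min(0),u.max(0), w(c,276,307,z=.062),o['ee_pos'])
E
```

```text
1458 [0.51526335 0.28671406 0.06221628] [0.50538137 0.27533531 0.05954095] [0.52480359 0.29591478 0.06424368] [0.51526659 0.28771838 0.062     ] [0.51553255 0.28760371 0.10885626]
```

Request:
{"op": "arm_command", "data": {"rows": [0,0.2,-0.1,0,0,0,1,0,0.2,-0.1,0,0,0,0,0,0.2,-0.1,0,0,0,-1,0,0.2,-0.1,0,0,0,-1,0,0.2,-0.1,0,0,0,-1,0,0.2,-0.1,0,0,0,-1,0,0.2,-0.1,0,0,0,-1,0,0.2,-0.1,0,0,0,-1,0,0.2,-0.1,0,0,0,-1,0,0.2,-0.1,0,0,0,-1,0,0.2,-0.1,0,0,0,-1,0,0.2,-0.1,0,0,0,-1], "force": 80}}

```text
time: 5.1
ee_pos: [0.5148, 0.2866, 0.1051]
tcp_rot: [-90.0, -0.0, 0.0]
wrist_force: [0.3, 1.1, 4.6]
opening: 0.0177
```

```bash
python3 - <<'E'
from h import *
c=snap('wrist','w4'); o=sensors.get_obs(); print(o['ee_pos'],o['tcp_rot'],o['wrist_force'],o['opening'])
E
```

```text
[0.51480244 0.28664928 0.10513349] [-8.99825143e+01 -2.08929599e-02  4.61334554e-03] [0.4590173  0.75143219 4.53524614] 0.017917537510415162
```

View pics/w4.png

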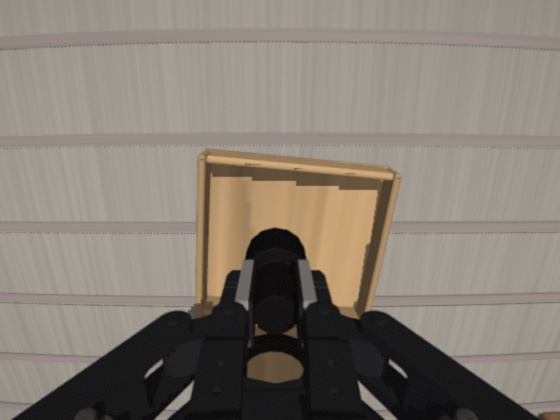

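The jaws hold the stem (opening 18 mm). Now I'll lift it.

Request:
{"op": "arm_command", "data": {"rows": [0,-2,0,0,0,0,-1,0,-4,0,0,0,0,-1,0,-6,0,0,0,0,-1,0,-9,0,0,0,0,-1,0,-12,0,0,0,0,-1,0,-12,0,0,0,0,-1,0,-12,0,0,0,0,-1]}}

```text
time: 5.73
ee_pos: [0.5152, 0.2868, 0.2263]
tcp_rot: [-89.9, -0.1, -0.0]
wrist_force: [0.2, -0.8, -1.2]
opening: 0.0179
```

```bash
python3 - <<'E'
from h import *
c=snap('wrist','w5'); o=sensors.get_obs(); print(o['ee_pos'],o['tcp_rot'],o['wrist_force'],o['opening'])
E
```

```text
[0.5147636  0.28654844 0.22460381] [-9.00037088e+01 -3.54774407e-03  2.55304029e-03] [-0.7308459  -0.36021635 -1.87318279] 0.01774633259806787
```

View pics/w5.png

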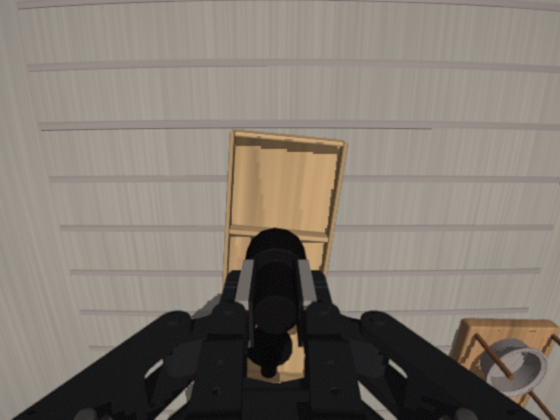

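The cap is in the jaws and its compartment is empty. I'll move to a viewing position just past the rinser.

Request:
{"op": "arm_command", "data": {"rows": [0.3,0,-4,0,0,0,-1,0.3,0,-8,0,0,0,-1,0.3,0,-12,0,0,0,-1,0.3,0,-16,0,0,0,-1,0.3,0,-20,0,0,0,-1,0.3,0,-24,0,0,0,-1,0.3,0,-28,0,0,0,-1,0.3,0,-32,0,0,0,-1,0.3,0,-36,0,0,0,-1,0.3,0,-40,0,0,0,-1,0.3,0,-44,0,0,0,-1,0.3,0,-46,0,0,0,-1]}}

```text
time: 6.78
ee_pos: [0.5166, -0.177, 0.2228]
tcp_rot: [-90.0, 0.2, -0.1]
wrist_force: [0.7, 0.4, -0.6]
opening: 0.0176
```

Request:
{"op": "arm_command", "data": {"rows": [0,0,-4,0,0,0,-1,0,0,-7,0,0,0,-1,0,0,-7,0,0,0,-1,0,0,-7,0,0,0,-1,0,0,-7,0,0,0,-1]}}

```text
time: 7.2
ee_pos: [0.5172, -0.2432, 0.2233]
tcp_rot: [-89.9, 0.1, -0.0]
wrist_force: [0.0, -0.2, 0.1]
opening: 0.0177
```

```bash
python3 - <<'E'
from h import *
c=snap('wrist','w6'); o=sensors.get_obs(); print(o['ee_pos'],o['tcp_rot'],o['wrist_force'],o['opening'])
np.save('w6.npy',c,allow_pickle=True)
for t,z in [('stud_top',.052),('valve_ring',.036),('rinser',0)]:
  for r in models.spot_point(t,'wrist')[:2]:
    print(t,r, w(c,*r['location'],z=z).round(4))
P=cloud(c)
for z0,z1 in [(.033,.039),(.05,.056)]:
  u=P[(abs(P[...,0]-.518)<.03)&(abs(P[...,1]+.167)<.03)&(P[...,2]>z0)&(P[...,2]<z1)]
  if len(u): print(len(u),np.median(u,0).round(4),u.min(0).round(4),u.max(0).round(4),((u.min(0)+u.max(0))/2).round(4))
i=c['pixels'][60:260,180:380]
cv2.imwrite('pics/w6z.png',cv2.resize(i,None,fx=3,fy=3,interpolation=cv2.INTER_NEAREST))
E
```

```text
[ 0.51744019 -0.24272776  0.22377112] [-8.99415940e+01  9.67217941e-02  2.55317094e-02] [ 0.23704313  0.96234579 -0.36517282] 0.01739283069697059
stud_top {'location': [1.0, 341.4], 'conf': 0.67} [ 0.2492 -0.3773  0.052 ]
stud_top {'location': [275.6, 111.3], 'conf': 0.58} [ 0.5163 -0.1676  0.052 ]Traceback (most recent call last):
  File "<stdin>", line 5, in <module>
ValueError: it knows: basket, brush, cap_centre, cup, disc, gasket, rinser, spray_cap, stud_top, tray, wide_plug
```

View pics/w6.png

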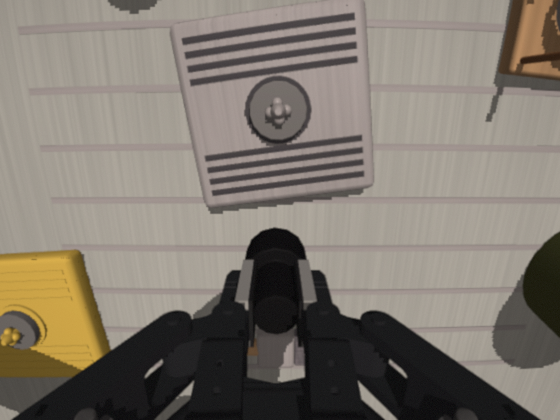

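The steel rinser is clear, with its ring at (278,109) and stud near (277,108). The cap held in the jaws has its top at about (277,315).

```bash
python3 - <<'E'
from h import *
c=np.load('w6.npy',allow_pickle=True).item()
P=cloud(c)
for z0,z1 in [(.033,.039),(.05,.056)]:
  u=P[(abs(P[...,0]-.518)<.03)&(abs(P[...,1]+.167)<.03)&(P[...,2]>z0)&(P[...,2]<z1)]
  if len(u): print(len(u),np.median(u,0).round(4),u.min(0).round(4),u.max(0).round(4),((u.min(0)+u.max(0))/2).round(4))
# ring ellipse fit
g=cv2.cvtColor(c['pixels'],cv2.COLOR_BGR2GRAY); hs=cv2.cvtColor(c['pixels'],cv2.COLOR_BGR2HSV)
print(g[90:125:5,240:320:5])
i=c['pixels'][60:160,220:340]
cv2.imwrite('pics/w6z.png',cv2.resize(i,None,fx=6,fy=6,interpolation=cv2.INTER_NEAREST))
# held cap top
t=P[(abs(P[...,0]-.517)<.011)&(abs(P[...,1]+.243)<.012)&(P[...,2]>.174)&(P[...,2]<.188)]
print('cap top',len(t),np.median(t,0).round(4),t.min(0).round(4),t.max(0).round(4))
i=c['pixels'][215:345,220:340]
cv2.imwrite('pics/w6c.png',cv2.convertScaleAbs(cv2.resize(i,None,fx=4,fy=4,interpolation=cv2.INTER_NEAREST),alpha=3,beta=20))
E
```

```text
2223 [ 0.518  -0.1664  0.0364] [ 0.4967 -0.1891  0.0344] [ 0.5395 -0.1463  0.0388] [ 0.5181 -0.1677  0.0366]
88 [ 0.5176 -0.1674  0.0517] [ 0.5137 -0.1709  0.05  ] [ 0.5223 -0.164   0.054 ] [ 0.518  -0.1674  0.052 ]
[[154 154 135  69 112 111 111 113 113 112 112 114  69 129 157 158]
 [152 156  68 111 111 110 111 110 112 111 111 111 111  68 157 156]
 [154 148  71 110 110 109 110 148 139 111 110 111 110  74 137 155]
 [154 104  96 110 110 110  79 124 131 137 109 109 111 102 102 154]
 [152  79  96 109 109 106 118 146 149 104 122 110 109 105  75 153]
 [151  85  89 110 108  75 103  79  93  62  76 108 110  98 109 153]
 [152 153  38 108 109  91  58 102 135  89 108 109 108  76 146 153]]
cap top 2196 [ 0.5167 -0.2407  0.1804] [ 0.506  -0.2544  0.174 ] [ 0.528 -0.231  0.188]
```

View pics/w6z.png

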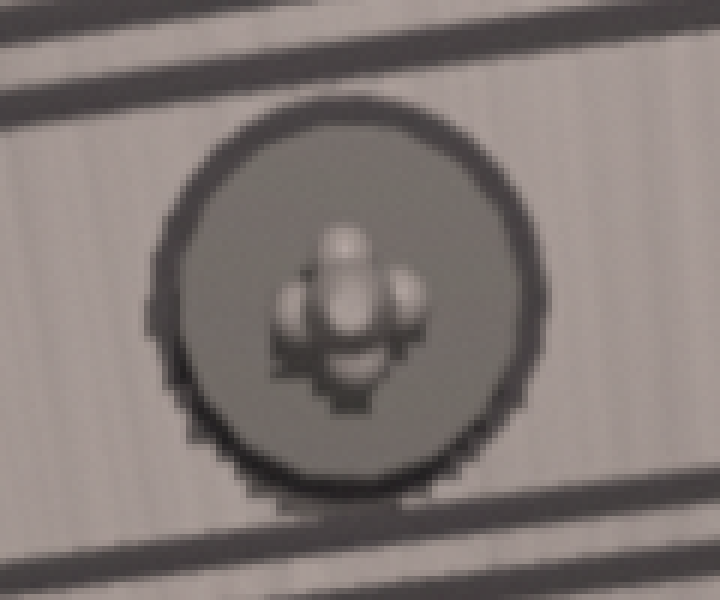

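View pics/w6c.png

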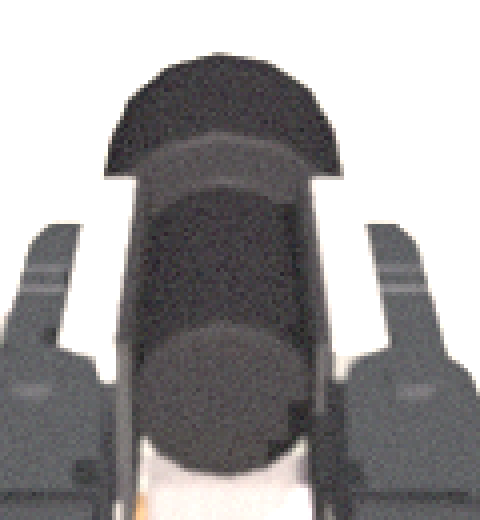

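```bash
python3 - <<'E'
from h import *
c=np.load('w6.npy',allow_pickle=True).item()
print('ring',w(c,278.3,110.8,z=.036),'stud',w(c,278.3,108.3,z=.052),w(c,278.3,110,z=.052))
for z in (.179,.181): print('captop',w(c,276.2,314.5,z=z), w(c,276.2-21,314.5,z=z), w(c,276.2+21,314.5,z=z))
P=cloud(c)
# top plane points: by pixel region
q=P[303:328,262:291].reshape(-1,3); print(np.nanmedian(q,0))
A=np.c_[q[:,:2],np.ones(len(q))]; ok=abs(q[:,2]-np.nanmedian(q[:,2]))<.004
print(np.linalg.lstsq(A[ok],q[ok,2],rcond=None)[0], ok.sum())
print(sensors.get_obs()['ee_pos'])
E
```

```text
ring [ 0.51830477 -0.16775638  0.036     ] stud [ 0.51819934 -0.1655104   0.052     ] [ 0.51820257 -0.16667931  0.052     ]
captop [ 0.51677922 -0.24481903  0.179     ] [ 0.50796817 -0.2448479   0.179     ] [ 0.52558786 -0.24481652  0.179     ]
captop [ 0.51677753 -0.24332928  0.181     ] [ 0.50811994 -0.24335765  0.181     ] [ 0.52543276 -0.24332681  0.181     ]
[ 0.51669538 -0.24405436  0.1804582 ]
[-0.0002143   0.01351961  0.18385708] 725
[ 0.51761738 -0.24251086  0.22419483]
```

Request:
{"op": "arm_command", "data": {"rows": [0.15,0,4,0,0,0,-1,0.15,0,7.66,0,0,0,-1,0.15,2,7.66,0,0,0,-1,0.15,4,7.66,0,0,0,-1,0.15,5.5,7.66,0,0,0,-1,0.15,5.9,7.66,0,0,0,-1,0.15,5.9,7.66,0,0,0,-1,0.15,5.9,7.66,0,0,0,-1]}}

```text
time: 7.97
ee_pos: [0.5193, -0.1664, 0.1666]
tcp_rot: [-90.0, -0.0, 0.0]
wrist_force: [0.2, -0.2, 0.4]
opening: 0.0179
```

```bash
python3 - <<'E'
from h import *
for n in ['wrist','scene']:
    c=imaging.camera(n); o=sensors.get_obs(); print(o['ee_pos'],o['tcp_rot'],o['wrist_force'])
    if n=='wrist': i=c['pixels'][180:345,180:380]; f=4
    else: i=c['pixels'][150:250,200:320]; f=6
    cv2.imwrite('pics/%s7z.png'%n,cv2.convertScaleAbs(cv2.resize(i,None,fx=f,fy=f,interpolation=cv2.INTER_CUBIC),alpha=1.6,beta=10))
    P=cloud(c)
    if n=='scene':
        for z0,z1 in [(.064,.09),(.095,.12)]:
            u=P[(abs(P[...,0]-.518)<.02)&(abs(P[...,1]+.167)<.02)&(P[...,2]>z0)&(P[...,2]<z1)]
            if len(u): print(len(u),np.median(u,0).round(4),u.min(0).round(4),u.max(0).round(4))
E
```

```text
[ 0.51959922 -0.16668861  0.16705093] [-9.00221699e+01 -7.62140923e-02  2.63424813e-02] [ 0.03745528 -1.18800288 -0.08837941]
[ 0.5196871  -0.16684928  0.16717009] [-9.00289188e+01 -9.51202197e-02  1.40323631e-02] [-0.50303258  0.09538489 -0.40676539]
93 [ 0.5327 -0.159   0.0776] [ 0.5166 -0.1768  0.0666] [ 0.5376 -0.1516  0.0899]
85 [ 0.5205 -0.1597  0.107 ] [ 0.4981 -0.175   0.0952] [ 0.5378 -0.1547  0.1188]
```

View pics/wrist7z.png

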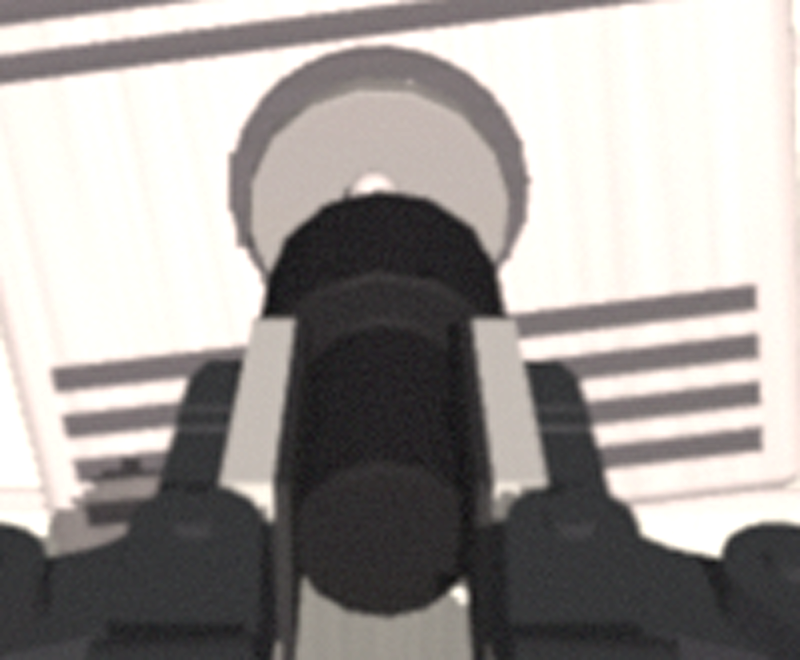

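View pics/scene7z.png

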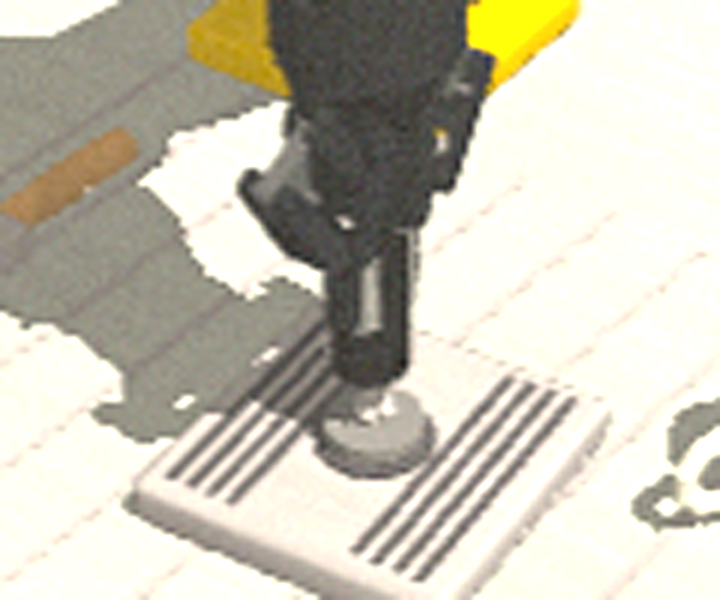

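```bash
python3 - <<'E'
from h import *
c=imaging.camera('wrist'); print(sensors.get_obs()['ee_pos'])
print('captop',w(c,276,314.5,z=.124)); print('ring ctr x',w(c,274.75,225,z=.036),'ring far edge',w(c,274.75,202.5,z=.036), 'ball', w(c,273.75,225,z=.044))
print('skirt far edge', w(c,275.5,228,z=.094), w(c,275.5,228,z=.066))
P=cloud(c)
u=P[(abs(P[...,0]-.518)<.03)&(P[...,1]>-.155)&(P[...,1]<-.13)&(P[...,2]>.034)&(P[...,2]<.039)]
print(u.min(0),u.max(0))
u=P[(abs(P[...,0]-.518)<.03)&(abs(P[...,1]+.167)<.03)&(P[...,2]>.086)&(P[...,2]<.097)]
print(u.min(0),u.max(0))
E
```

```text
[ 0.5196781  -0.16695431  0.1671209 ]
captop [ 0.51930769 -0.16769984  0.124     ]
ring ctr x [ 0.51877132 -0.1625681   0.036     ] ring far edge [ 0.51876622 -0.14693424  0.036     ] ball [ 0.51813585 -0.15940247  0.044     ]
skirt far edge [ 0.51913067 -0.14114121  0.094     ] [ 0.5191981  -0.15251924  0.066     ]
[ 0.50048937 -0.15498502  0.03404668] [ 0.53533949 -0.14563934  0.03796918]
[ 0.50391227 -0.16351039  0.08600238] [ 0.53439263 -0.15049913  0.09696407]
```

Cap and stud agree to within about 1 mm (x off by 0.5 mm, y by about 1 mm). Now I'll lower onto the balls.

Request:
{"op": "arm_command", "data": {"rows": [-0.05,0.8,0,0,0,0,-1,-0.05,1.4,0,0,0,0,-1,-0.05,1.7,0,0,0,0,-1,-0.05,1.9,0,0,0,0,-1,-0.05,2.0,0,0,0,0,-1,-0.05,2.0,0,0,0,0,-1], "force": 100}}

```text
time: 8.62
ee_pos: [0.5187, -0.1668, 0.146]
tcp_rot: [-90.0, -0.0, 0.0]
wrist_force: [-0.6, -0.5, 1.7]
opening: 0.0172
```

Request:
{"op": "arm_command", "data": {"rows": [0,0.1,0,0,0,0,-1,0,0.2,0,0,0,0,-1,0,0.3,0,0,0,0,-1,0,0.3,0,0,0,0,-1]}}

```text
time: 8.95
ee_pos: [0.519, -0.1669, 0.1437]
tcp_rot: [-90.0, -0.1, 0.0]
wrist_force: [-0.5, 0.8, 4.5]
opening: 0.0172
```

Request:
{"op": "arm_command", "data": {"rows": [0,0.1,0,0,0,0,-1,0,0.2,0,0,0,0,-1,0,0.2,0,0,0,0,-1]}}

```text
time: 9.2
ee_pos: [0.5186, -0.1668, 0.1403]
tcp_rot: [-90.0, 0.0, 0.0]
wrist_force: [0.3, 0.5, -3.8]
opening: 0.0174
```

Request:
{"op": "arm_command", "data": {"rows": [0,0.1,0,0,0,0,-1,0,0.2,0,0,0,0,-1,0,0.2,0,0,0,0,-1]}}

```text
time: 9.45
ee_pos: [0.5184, -0.1667, 0.1378]
tcp_rot: [-90.0, 0.1, 0.0]
wrist_force: [1.2, 0.7, -7.8]
opening: 0.0175
```

Request:
{"op": "arm_command", "data": {"rows": [0,0.1,0,0,0,0,-1,0,0.2,0,0,0,0,-1,0,0.2,0,0,0,0,-1]}}

```text
time: 9.7
ee_pos: [0.5187, -0.1669, 0.1372]
tcp_rot: [-90.0, -0.0, -0.0]
wrist_force: [-2.4, 1.5, 1.1]
opening: 0.0175
```

The force dropped at TCP z ≈ 0.140, which is the height expected for the click. I'll keep pressing onto the ring.

Request:
{"op": "arm_command", "data": {"rows": [0,0.1,0,0,0,0,-1,0,0.2,0,0,0,0,-1,0,0.2,0,0,0,0,-1]}}

```text
time: 9.95
ee_pos: [0.5189, -0.167, 0.1354]
tcp_rot: [-90.0, -0.0, -0.0]
wrist_force: [-1.7, 0.1, 6.0]
opening: 0.0173
```

Request:
{"op": "arm_command", "data": {"rows": [0,0.1,0,0,0,0,-1,0,0.2,0,0,0,0,-1,0,0.2,0,0,0,0,-1]}}

```text
time: 10.2
ee_pos: [0.5189, -0.167, 0.1335]
tcp_rot: [-90.0, -0.1, -0.0]
wrist_force: [-2.1, 1.0, 7.1]
opening: 0.0173
```

Request:
{"op": "arm_command", "data": {"rows": [0,0.1,0,0,0,0,-1,0,0.2,0,0,0,0,-1,0,0.2,0,0,0,0,-1]}}

```text
time: 10.45
ee_pos: [0.5189, -0.167, 0.1316]
tcp_rot: [-90.0, -0.1, -0.0]
wrist_force: [-2.0, 1.3, 9.1]
opening: 0.0172
```

Forces rise as expected for the ring's spring. I'll press on to the stop.

Request:
{"op": "arm_command", "data": {"rows": [0,0.1,0,0,0,0,-1,0,0.2,0,0,0,0,-1,0,0.2,0,0,0,0,-1]}}

```text
time: 10.7
ee_pos: [0.519, -0.167, 0.1311]
tcp_rot: [-90.1, -0.1, -0.0]
wrist_force: [-6.4, 1.8, 18.4]
opening: 0.0173
```

Request:
{"op": "arm_command", "data": {"rows": [0,0.1,0,0,0,0,-1,0,0.1,0,0,0,0,-1,0,0.1,0,0,0,0,-1]}}

```text
time: 10.95
ee_pos: [0.519, -0.167, 0.131]
tcp_rot: [-90.1, -0.1, -0.0]
wrist_force: [-9.2, 1.4, 25.1]
opening: 0.0175
```

The force climbs steeply at z = 0.131, so the ring is at its stop. I'll check with the cameras.

```bash
python3 - <<'E'
from h import *
for n in ['wrist','scene']:
    c=imaging.camera(n); o=sensors.get_obs(); print(o['ee_pos'],o['tcp_rot'],o['wrist_force'])
    if n=='wrist': i=c['pixels'][180:345,180:380]; f=4
    else: i=c['pixels'][150:250,200:320]; f=6
    cv2.imwrite('pics/%s8z.png'%n,cv2.convertScaleAbs(cv2.resize(i,None,fx=f,fy=f,interpolation=cv2.INTER_CUBIC),alpha=1.6,beta=10))
    P=cloud(c)
    for nm,z0,z1 in [('ring',.026,.034),('ringup',.034,.0385),('captop',.082,.093)]:
        u=P[(abs(P[...,0]-.518)<.0215)&(abs(P[...,1]+.168)<.0215)&(P[...,2]>z0)&(P[...,2]<z1)]
        if len(u): print(n,nm,len(u),np.median(u,0).round(4),u.min(0).round(4),u.max(0).round(4))
    if n=='wrist': print('captop',w(c,276,314.5,z=.088),np.nanmedian(P[303:326,262:290].reshape(-1,3),0)); q=P[303:326,262:290].reshape(-1,3); print(np.linalg.lstsq(np.c_[q[:,:2],np.ones(len(q))],q[:,2],rcond=None)[0])
E
```

```text
[ 0.51902162 -0.16704548  0.13103064] [-9.00637618e+01 -1.56931851e-01 -7.99403026e-04] [-9.18190492  3.10294978 25.01475002]
wrist ring 1628 [ 0.5161 -0.1533  0.0299] [ 0.4965 -0.1808  0.026 ] [ 0.5395 -0.1465  0.034 ]
wrist ringup 177 [ 0.5178 -0.1532  0.0363] [ 0.5016 -0.1654  0.034 ] [ 0.5346 -0.151   0.0385]
wrist captop 2556 [ 0.5182 -0.162   0.0879] [ 0.4965 -0.1781  0.082 ] [ 0.5395 -0.1546  0.093 ]
captop [ 0.51866293 -0.16781107  0.088     ] [ 0.51825006 -0.16743806  0.08820684]
 ** On entry to DLASCL parameter number  4 had an illegal value
 ** On entry to DLASCL parameter number  4 had an illegal valueTraceback (most recent call last):
  File "<stdin>", line 11, in <module>
    x, resids, rank, s = _umath_linalg.lstsq(a, b, rcond,
                         ~~~~~~~~~~~~~~~~~~~^^^^^^^^^^^^^
                                             signature=signature)
                                             ^^^^^^^^^^^^^^^^^^^^
    raise LinAlgError("SVD did not converge in Linear Least Squares")
numpy.linalg.LinAlgError: SVD did not converge in Linear Least Squares
```

View pics/wrist8z.png

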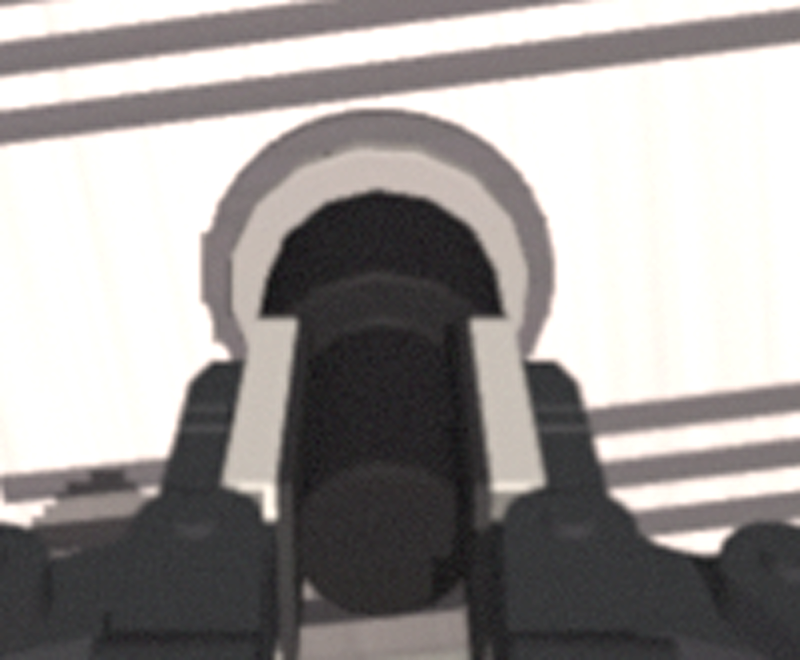

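The ring reads z = 0.030, 6 mm down. The cap top is at 0.088, and the skirt looks concentric on the ring. I'll do a last scene check, then hand in.

```bash
python3 - <<'E'
from h import *
snap('scene','s9'); o=sensors.get_obs(); print(o['time'],o['ee_pos'],o['wrist_force'],o['opening'])
E
```

```text
11.05 [ 0.5189786  -0.16703601  0.13101121] [-9.70074833  2.66986332 24.9088733 ] 0.017414050337169786
```

View pics/s9.png

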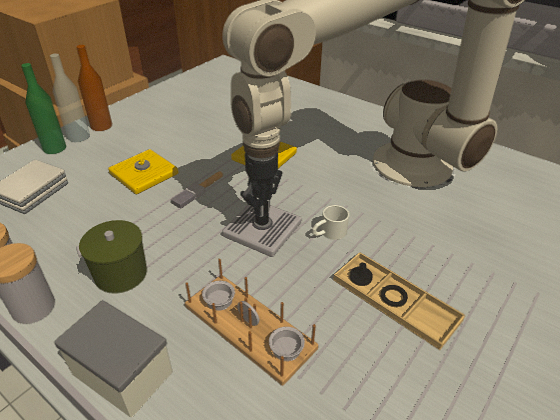

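The cap is pressed onto the steel rinser at (262,222). The plug at (360,273), gasket (393,296), cup (335,222), rack and brush are where they were.

```bash
python3 -c "
from workcell import bot
print(bot.job_done())"
```

```text
the job is handed in; nothing more can be done
None
```

I took the spray cap from the tray, pressed it over the balls of the steel rinser's stud and on until the ring was fully down. I handed the job in at about 11 s with the gripper still holding it there; the system reports no verdict.

**Click:** the force rose to about 4.5 N and dropped at the height expected for the click. It briefly read negative there (-4 to -8 N).

**Last checks:**
- **Ring:** its top measured 0.030 m above the worktop, which is 6 mm down.
- **Cap:** its top measured 0.088 m, which fits a cap seated at the stop. It sits within about 1 mm of the stud's axis.
- **Push and grip:** the push is steady at about 25 N and the jaws are at 17.4 mm on the stem. There is also about 9 N of sideways force in x, which I left alone.
- **Other things:** the plug, gasket, cup, brush and rack items look unmoved in the final scene picture.

**What failed:** a fit to check the cap's tilt crashed on missing depth readings. I judged it upright from the pictures and the tool's orientation (within 0.2°). The same crash stopped a second close-up of the scene, so I used the full picture instead.

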